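Gauge a wooden handle blank through shrinking rings

ROBOT

A 6-joint arm with a two-finger parallel gripper is mounted at the origin on the work surface. World frame = base frame: x ahead of the robot, y to its left, z up, the work surface at z = 0. Lengths are in mm, angles in rad, forces in N, time in s.
With the tool pointing down it reaches from about 275 to 1000 mm from the base axis. Payload 8.4 kg.
Tool frame: the origin (TCP) lies on the mounting face of the last link; the fingertips stand 173 mm ahead of it and the grasp point (between the pads) lies 155 mm ahead of it; z points along the fingers, y is the direction in which the jaws open and shut (so a half turn about z gives the same grasp; the last joint's range is limited). The gripper opens to 85 mm and grips with 20 to 120 N. Pads are 22 mm wide; open, the fingers measure 114 mm over their backs; the gripper's body (76 mm by 85 mm) begins 54 mm behind the grasp point. The pads swing forward as they close: fully open they stand 13 mm farther back than shut.
Start: joints at [-1.28, 0.353, 1.633, -0, 1.155, -0.002], TCP at [180.395, -598.404, 404.681] pointing down, gripper open.
Joint ranges: [-2.63, 2.63], [-0.92, 2.1], [0.06, 2.66], [-1.3, 4.44], [0, 2.69], [-3.02, 3.02]. Speed limits (rad/s): [2.22, 2.22, 2.79, 3.14, 3.14, 3.14].

INTERFACE

Orientations are given as [roll, pitch, yaw] about the fixed x, y, z axes, in that order (R = Rz(yaw) Ry(pitch) Rx(roll)).
In Python, from rig import r, grab_frame, spotter gives the robot as it stands.
- The arm moves only by the tool apply_moves, never from a script. Its argument "motion" is text: rows parted by semicolons, each of 5 numbers parted by spaces: the opening, from -1 (shut) to 1 (fully open), then the shift along the tool's x, y, z as a fraction of full scale, then the turn about the tool's z as a fraction of full scale. In form: hand x y z twist; .... A call has 1 to 20 rows; each row is the pose to reach, as a shift and turn from the pose commanded when the call began, along the tool's axes at that moment, turning the shorter way round; what a row does not reach only later rows make up. Full scale, the value 1, is 1 m for a shift and pi rad for a turn. A row lasts 1/12 s, in which the tool goes at most 41.7 mm and 7.16 degrees, less where a joint would pass 70% of its speed; a pose out of reach is approached as far as the arm can. A call with a number of a shift or a turn outside -1 to 1 is refused whole. A call with a gripper value outside its range is refused whole. The fingers move at their own pace and stop on an object; "squeeze" is the grip in N (left out, the last holds). Time passes only in rows, so rows that repeat a pose let the fingers close. It gives the time, the measured TCP pose, the force and the opening at its end, in the units of the state.
- r.sense(): the state, without advancing time (a new reading comes with each control period).
- grab_frame(name): name is "scene" or "top" or "wrist"; returns a dict with "img" (384x512x3 uint8, red, green, blue), "fx", "fy", "cx", "cy" (pixels), "R" (3x3) and "t" (3): a world point X has camera coordinates R X + t. Camera axes: x right, y down, z forward; pixel columns grow to the right and rows downward; lengths in mm; the calibration is good to about 2 mm. A picture is of the moment at which its call begins. There is no depth.
- r.sign_off(): hands the job in, once; it reports no verdict.
Trained networks look in the newest picture that a camera, given by its name, has taken for a name from the list of things; names that differ only in an ending like _2 or _b are one class to them, and where a whole thing is asked for, a point or a joint stands for the part that bears it (a point fixed in the world has none). Each returns a list of dicts, best first, with "conf" (0 to 1); they miss things now and then, are a little off and sometimes report something else, mostly with a low value. They report only what shows in the picture. A call takes as long as a camera call. They do not tell look-alikes from the thing itself.
- spotter.boxes_of(query, camera): "point" ([x, y, z] in mm, in world coordinates, good to about 4 mm: the middle of the surface that is visible of it).
- spotter.place_of(query, camera): "point" ([x, y, z] in mm, in world coordinates, good to about 4 mm: a listed point, or the origin of a listed thing).
The state is a dict: "clock": time; "qpos": joint angles; "qvel": joint speeds; "joint_efforts": joint torques, N m; "eef_pos": TCP position; "tcp_rot": TCP orientation; "contact_force": force on the tool from outside, world axes, zero at the start; "wrist_torque": the same for the moment, N m; "opening": opening from 0.0 (shut) to 1.0 (fully open).
Only numpy, scipy, OpenCV 4.12 (cv2) and the standard library are available. Lean on these libraries where they do the work, as an engineer would, in place of code of your own. Each camera call takes 0.05 s, during which the arm holds its last target.

TASK

Lift the wooden handle blank out of its block and pass it, nose down, through the gauge's rings, large to small, until the smallest one stops it. Press gently until that sprung ring has given way about 5 mm, hold it there for a second, then let go and leave the blank standing in the gauge. Do not drop it through or force it against the rings, and leave the other things on the bench where they are.

Things in the scene. Friction and masses are not known exactly. Their poses are not given: they have to be found in the camera images.
- blank_center (a point): Centre (half-way up) of the handle blank: a light wooden rod 24 mm in diameter and 170 mm long, about 60 g, standing in a hole of the dark wooden block; its own z runs from nose to top, so the flat top is 85 mm above this point. The lowest 12 mm are a cone that narrows to an 18 mm wide flat nose; the rest is a plain cylinder.
- blank_nose (a point): Tip of the blank's nose, on its axis, 85 mm below its centre.
- block: Fixed dark wooden block 85 x 85 x 50 mm, origin at the centre of its underside on the bench. One hole in the middle of its top, 27 mm wide and 35 mm deep, holds the blank upright, so that the blank's top starts 185 mm above the bench.
- gauge: Fixed steel ring gauge on a wooden base plate 130 x 100 x 12 mm; origin on the bench under the ring axis, z up. A 14 mm post stands 52 mm to its +x. Three steel rings 8 mm thick lie one below the other on one upright axis, bores 36, 27.6 and 12 mm from the top down; nothing rises above the top ring. The 12 mm one takes the flat of the nose and so stops the blank.
- gauge_mouth (a point): Centre of the upper face of the gauge's top ring, on the ring axis, 135 mm above the bench; z up, axes as the gauge's.
- gauge_mid (a point): Point on the ring axis at the upper face of the middle ring, 33 mm below the mouth. That ring floats: it may lie up to 3 mm off the axis along the gauge's y, and the nose's cone slides it into line against a drag of about 1 N, so a push of a few newtons can be felt here before the blank has reached its stop.
- gauge_foot (a point): Point on the ring axis, on top of the base plate. The smallest (stop) ring hangs 38 to 63 mm above it (upper face, so 60 to 85 mm below the mouth): its height is clamped differently each time, is not measured and must be felt. It gives downward on a spring, 2 N per mm (5 mm: 10 N), 12 mm of travel at most, damped (120 N per m/s), so it rises slowly when let go.
- bottle: Clear bottle 190 mm tall, 60 mm wide, a bystander; origin at its underside.
- gluepot: White glue pot 80 mm tall, 60 mm wide, a bystander; origin at its underside.
- mug: White mug 85 mm tall, 76 mm wide, a bystander; origin at its underside.
Things that resemble listed ones, but are neither listed nor needed, are in the scene too. What is shaped like the gauge but blue or yellow is not meant.

How it is judged:
By the outcome, as a careful person would: the job done as asked, in the order asked, and still so for the second after the job is handed in, with the robot touching nothing.
It also fails if it takes over 64 s, if anything falls off the work surface, if the arm or the gripper's body presses on something with over 40 N, if the wrist force passes 120 N, or if a joint passes its speed limit or range.

## Working session

There is one attempt and no reset: what is moved stays moved. The work goes in short steps, Python scripts to look and compute and a tool call to move; the robot and the scene stay as the last step left them, time stands still between calls to the robot, and variables do not carry over. Pictures are saved under pics/ and viewed, and the job is handed in when it is done.

Besides the shell and the picture viewer there is one more tool, called after "Emit:" by a JSON object that holds its "fn" and its "kwargs", one argument or row to a line. apply_moves: Moves the arm, as the interface text tells. Its arguments: {"type":"object","properties":{"motion":{"type":"string"},"squeeze":{"type":"number"}},"required":["motion"]}

```bash
mkdir -p pics; ls
python3 - <<'E'
from rig import r, grab_frame, spotter
import cv2
print(r.sense())
for n in ["scene","top","wrist"]:
    f=grab_frame(n); cv2.imwrite(f"pics/a_{n}.png",f["img"][:,:,::-1])
    print(n,f["fx"],f["cx"],f["cy"],f["R"],f["t"])
    for q in ["blank_center","block","gauge_mouth","gauge","mug","bottle","gluepot"]:
        print(q,[( [round(float(v)) for v in d["point"]],round(d["conf"],2)) for d in spotter.place_of(q,n)])
E
```

```text
pics
{'clock': 0.0, 'qpos': array([-1.28040932e+00,  3.53632189e-01,  1.63414125e+00, -9.77112385e-06,
        1.15521964e+00, -2.40484428e-03]), 'qvel': array([ 4.33159852e-04,  1.66468294e-03, -4.63045775e-05, -1.65858075e-03,
        1.31366925e-03,  1.36049569e-03]), 'joint_efforts': array([-1.36709616e-03, -6.05259705e+01, -3.42067730e+01, -2.67468822e-04,
        9.38606390e-03, -1.65196019e-05]), 'eef_pos': array([ 180.31747425, -598.16930356,  403.96844385]), 'tcp_rot': array([-3.14019221e+00,  5.56607724e-06,  2.92795808e-01]), 'contact_force': array([ 0.03279696, -0.08389156, -0.53280802]), 'wrist_torque': array([-0.02674762,  0.0286634 ,  0.00965667]), 'opening': 1.0012587372103003}
scene 384.59476358492924 257.16256347130104 190.294047933426 [[ 0.86516898  0.50140557 -0.00866489]
 [ 0.39881863 -0.69842603 -0.59425986]
 [-0.30401699  0.51067948 -0.80422643]] [-470.8739429  -169.56828135 1482.97458171]
blank_center [([471, -179, 101], 0.61), ([632, 408, -2], 0.58)]
block [([469, -171, -2], 0.75)]
gauge_mouth [([358, 320, 138], 0.77), ([508, 152, 136], 0.69), ([330, -51, 134
[... 410 characters left out ...]
[([466, -175, 98], 0.63)]
block [([466, -174, 0], 0.83)]
gauge_mouth [([360, 325, 132], 0.94), ([326, -52, 132], 0.86), ([510, 148, 132], 0.83)]
gauge [([324, -53, -1], 0.91), ([360, 323, -2], 0.68), ([502, 149, 1], 0.66)]
mug [([595, -400, 1], 0.66)]
bottle [([630, 411, -2], 0.64), ([468, -174, 0], 0.53), ([591, -404, 2], 0.53)]
gluepot [([754, 35, 7], 0.69)]
wrist 313.79745511926114 261.80008650316876 193.45345907483295 [[ 2.88615129e-01 -9.57444732e-01 -9.44880805e-04]
 [-9.22211784e-01 -2.78259385e-01  2.68509106e-01]
 [-2.57345551e-01 -7.66244102e-02 -9.63276683e-01]] [-624.17233285  -35.68519014  378.99459508]
blank_center []
block []
gauge_mouth []
gauge []
mug []
bottle []
gluepot []
```

View pics/a_scene.png

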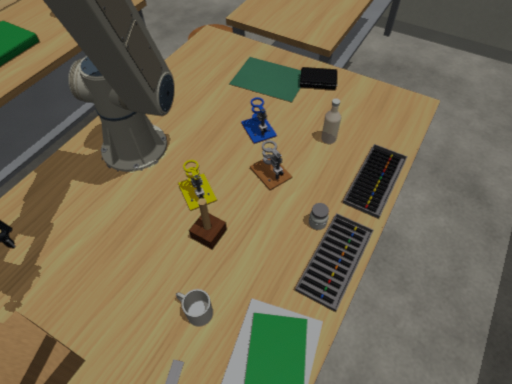

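View pics/a_top.png

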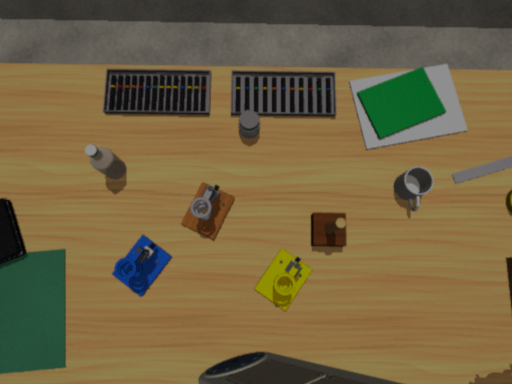

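The scene shows three gauges: yellow at scene (197,185), blue at (259,125), and steel on a wooden base at (270,165), which is top (205,208). Only the steel one fits the description. The blank stands in the dark block at scene (206,225), top (330,228). I'll confirm in enlarged crops.

```bash
cat > h.py <<'E'
import numpy as np
def proj(f,X):
    c=f["R"]@np.array(X,float)+f["t"]; return np.array([f["fx"]*c[0]/c[2]+f["cx"],f["fy"]*c[1]/c[2]+f["cy"]])
def atz(f,u,v,z):
    d=f["R"].T@np.array([(u-f["cx"])/f["fx"],(v-f["cy"])/f["fy"],1]); o=-f["R"].T@f["t"]
    return o+d*(z-o[2])/d[2]
E
python3 - <<'E'
import cv2,numpy as np
S=cv2.imread("pics/a_scene.png");T=cv2.imread("pics/a_top.png")
def c(im,u,v,h=25): return cv2.resize(im[v-h:v+h,u-h:u+h],(390,390),interpolation=cv2.INTER_CUBIC)
o=np.vstack([np.hstack([c(S,270,163),c(T,205,208)]),np.hstack([c(S,206,220),c(T,332,228)])])
cv2.imwrite("pics/crop1.png",cv2.resize(o,(600,600)))
E
```

```text
(no output)
```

View pics/crop1.png

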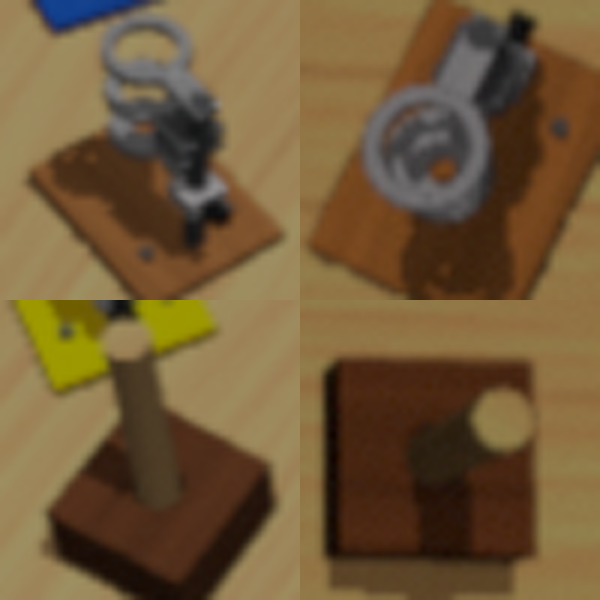

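Run:
```python
from h import *
from rig import r,grab_frame,spotter
s=grab_frame("scene");t=grab_frame("top");w=grab_frame("wrist")
for n,a,b,z in [("mouth",(269.3,146.3),(201.2,207.5),135),("btop",(202.3,201.5),(341,223),185)]:
    print(n,atz(s,*a,z),atz(t,*b,z))
# post top: top crop (482-300,35)/6
print("post",atz(t,180+30,183+6,130), "post scene",atz(s,245+33,138+17.5,130))
print("block center top", atz(t,307+(135)/6,203+(458-300)/6,50))
# wrist cam in tool frame
from scipy.spatial.transform import Rotation as Ro
st=r.sense();Rt=Ro.from_euler("xyz",st["tcp_rot"]).as_matrix()
C=-w["R"].T@w["t"]; print("cam in tool",Rt.T@(C-st["eef_pos"]),"fwd",Rt.T@w["R"][2], "right",Rt.T@w["R"][0])
```

```text
mouth [508.87526812 144.80662099 135.        ] [506.62170965 148.84287302 135.        ]
btop [ 468.23235743 -178.7358651   185.        ] [ 466.85077757 -177.49697487  185.        ]
post [553.43701412 129.47330968 130.        ] post scene [551.86260221 126.94654417 130.        ]
block center top [ 465.92396927 -176.64333299   50.        ]
cam in tool [67.38361421 -0.4731233  30.62674816] fwd [-2.68486130e-01 -9.36706802e-04  9.63283095e-01] right [-5.59209333e-05  9.99999541e-01  9.56823993e-04]
```

```bash
cat >> h.py <<'E'
from scipy.spatial.transform import Rotation as Ro
def shift(tx,ty,tz,yaw,cmd=None):
    """tool-axis shift (in m) and twist/pi from present pose (cmd=(x,y,z,yaw) optional)"""
    from rig import r
    st=r.sense()
    if cmd is None: cmd=(*st["eef_pos"],st["tcp_rot"][2])
    R=Ro.from_euler("xyz",[np.pi,0,cmd[3]]).as_matrix()
    d=R.T@(np.array([tx,ty,tz])-cmd[:3])/1000
    tw=-((yaw-cmd[3]+np.pi)%(2*np.pi)-np.pi)/np.pi
    return np.round(d,4),round(tw,4)
E
python3 -c "
from h import *
print(shift(507.5,147.5,405,2.756,(180.395,-598.404,404.681,.2928)))"
```

```text
(array([ 5.285e-01, -6.197e-01, -3.000e-04]), -0.7841)
```

Emit:
{"fn": "apply_moves", "kwargs": {
  "motion": "1 0.5285 -0.6197 0 -0.784;1 0.5285 -0.6197 0 -0.784;1 0.5285 -0.6197 0 -0.784;1 0.5285 -0.6197 0 -0.784;1 0.5285 -0.6197 0 -0.784;1 0.5285 -0.6197 0 -0.784;1 0.5285 -0.6197 0 -0.784;1 0.5285 -0.6197 0 -0.784;1 0.5285 -0.6197 0 -0.784;1 0.5285 -0.6197 0 -0.784;1 0.5285 -0.6197 0 -0.784;1 0.5285 -0.6197 0 -0.784;1 0.5285 -0.6197 0 -0.784;1 0.5285 -0.6197 0 -0.784;1 0.5285 -0.6197 0 -0.784;1 0.5285 -0.6197 0 -0.784;1 0.5285 -0.6197 0 -0.784;1 0.5285 -0.6197 0 -0.784;1 0.5285 -0.6197 0 -0.784;1 0.5285 -0.6197 0 -0.784",
  "squeeze": 40
}}

```text
clock: 3.02
eef_pos: [508.8, 151.2, 404.9]
tcp_rot: [3.14, 0.001, 2.764]
contact_force: [-0.3, 0.1, -0.5]
opening: 1.003
```

Run:
```python
from h import *
from rig import r,grab_frame,spotter
import cv2,pickle
w=grab_frame("wrist"); print(r.sense()["eef_pos"],r.sense()["tcp_rot"],r.sense()["clock"])
pickle.dump(w,open("wg.pkl","wb"))
cv2.imwrite("pics/wg.png",w["img"][:,:,::-1])
for x in spotter.place_of("gauge_mouth","wrist"): print(x)
print(proj(w,[507.5,147.5,135]))
cv2.imwrite("pics/wg2.png",cv2.resize(w["img"][90:290,160:360,::-1],(600,600),interpolation=cv2.INTER_CUBIC))
```

```text
[509.7917521  152.85765058 404.94285409] [3.13824651e+00 1.29726415e-03 2.76961841e+00] 3.0667
{'point': [507.4, 152.7, 12.7], 'conf': 0.27}
[256.03433691 196.05720781]
```

View pics/wg2.png

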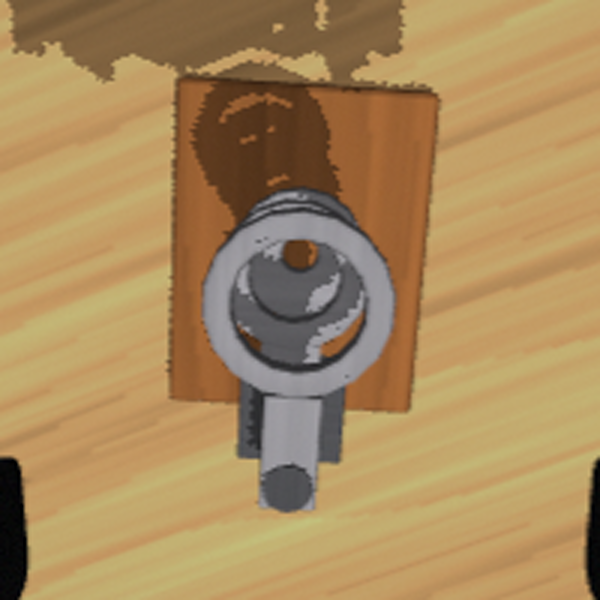

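View pics/wg.png

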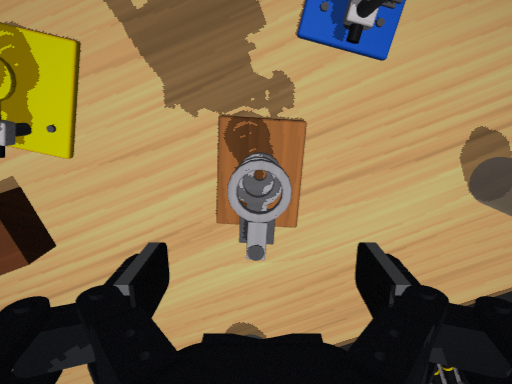

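Run:
```python
from h import *
import cv2,pickle
from rig import r
w=pickle.load(open("wg.pkl","rb"))
c=atz(w,259.2,190.7,135); print(c)
p=atz(w,160+288/3,90+488/3,131); print("post",p, np.arctan2(*(p-c)[1::-1]))
# base plate corners at z=12: crop coords
for q in [(178,78),(438,93),(410,411),(171,398)]: print(atz(w,160+q[0]/3,90+q[1]/3,12))
im=cv2.resize(w["img"][90:290,160:360,::-1],(800,800),interpolation=cv2.INTER_CUBIC)[100:700]
def circ(c,R,col):
    pts=[]
    for a in np.linspace(0,6.283,60):
        u=proj(w,[c[0]+R*np.cos(a),c[1]+R*np.sin(a),c[2]]); pts.append(((u-[160,90])*4+1.5-[0,100]))
    cv2.polylines(im,[np.round(pts).astype(int)],True,col,1)
circ(c,18,(0,0,255)); circ(c,26,(0,255,0)); circ(c-[0,0,33],13.8,(255,0,0))
circ(c-[0,0,72],6,(255,0,255))
cv2.imwrite("pics/wg3.png",im); print(r.sense()["eef_pos"],r.sense()["clock"])
```

```text
[504.34246251 151.46269902 135.        ]
post [554.88641171 128.34114185 131.        ] -0.4290357731247321
[437.64196789 129.15963618  12.        ]
[478.62383758 217.66251746  12.        ]
[594.7991602  164.36152157  12.        ]
[553.26966321  75.27777418  12.        ]
[508.74246397 150.68140064 404.69417171] 3.1167
```

View pics/wg3.png

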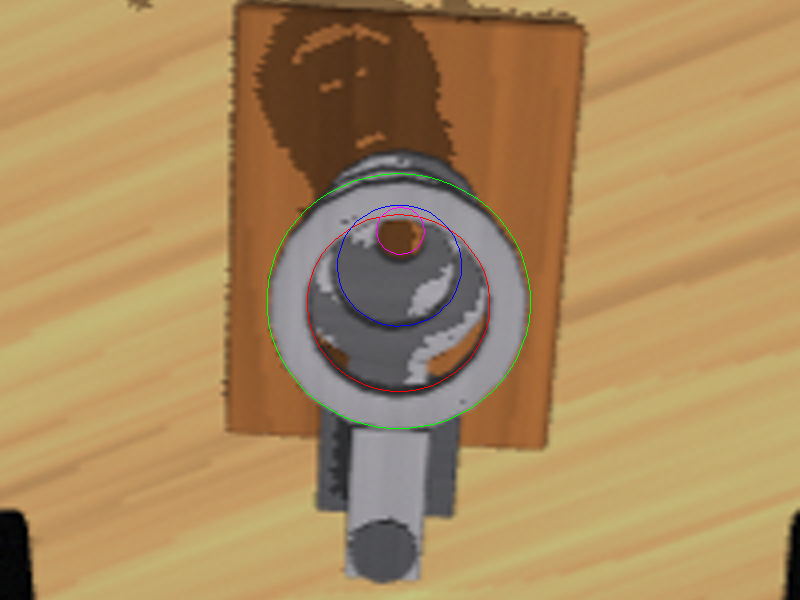

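Run:
```python
from h import *
import cv2,pickle
from rig import r,grab_frame
w=grab_frame("wrist");w=grab_frame("wrist"); pickle.dump(w,open("wg.pkl","wb"))
s=r.sense();print(s["eef_pos"],s["tcp_rot"],s["contact_force"],s["clock"])
cx=proj(w,[504.34,151.46,135]);print(cx)
u0,v0=np.round(cx).astype(int)-40
im=cv2.resize(w["img"][v0:v0+80,u0:u0+80,::-1],(600,600),interpolation=cv2.INTER_CUBIC)
cv2.imwrite("pics/wg4.png",im); print(u0,v0)
```

```text
[507.36889078 147.87276011 404.38789127] [-3.14086305e+00 -5.37668179e-04  2.75607221e+00] [-0.18940274 -0.61482622 -0.15866709] 3.2167
[262.80917017 191.22668543]
223 151
```

View pics/wg4.png

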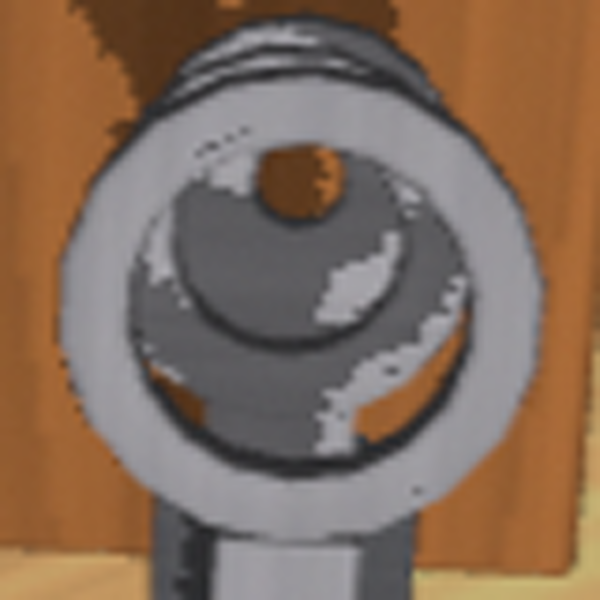

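```bash
python3 -c "
from h import *
print(shift(467.5,-177.5,450,2.708,(507.5,147.5,405,2.756)))"
```

```text
(array([-0.0852, -0.3162, -0.045 ]), 0.0153)
```

Emit:
{"fn": "apply_moves", "kwargs": {
  "motion": "1 -0.085 -0.316 -0.045 0.0153;1 -0.085 -0.316 -0.045 0.0153;1 -0.085 -0.316 -0.045 0.0153;1 -0.085 -0.316 -0.045 0.0153;1 -0.085 -0.316 -0.045 0.0153;1 -0.085 -0.316 -0.045 0.0153;1 -0.085 -0.316 -0.045 0.0153;1 -0.085 -0.316 -0.045 0.0153;1 -0.085 -0.316 -0.045 0.0153;1 -0.085 -0.316 -0.045 0.0153;1 -0.085 -0.316 -0.045 0.0153;1 -0.085 -0.316 -0.045 0.0153"
}}

```text
clock: 4.22
eef_pos: [466.8, -176.8, 449.5]
tcp_rot: [3.141, -0.001, 2.707]
contact_force: [-0.2, 0.2, -1.2]
opening: 1.001
```

Run:
```python
from h import *
import cv2,pickle
from rig import r,grab_frame
w=grab_frame("wrist");w=grab_frame("wrist"); pickle.dump(w,open("wb.pkl","wb"))
s=r.sense();print(s["eef_pos"],s["tcp_rot"],s["clock"])
cx=proj(w,[467.5,-177.5,185]);print(cx)
u0,v0=np.round(cx).astype(int)-50
im=cv2.resize(w["img"][v0:v0+100,u0:u0+100,::-1],(600,600),interpolation=cv2.INTER_CUBIC)
cv2.imwrite("pics/wb.png",im); print(u0,v0)
```

```text
[ 467.28806636 -176.29991265  449.5032892 ] [ 3.14144233e+00 -4.60734490e-04  2.70884133e+00] 4.3167
[260.55826419 199.27618451]
211 149
```

View pics/wb.png

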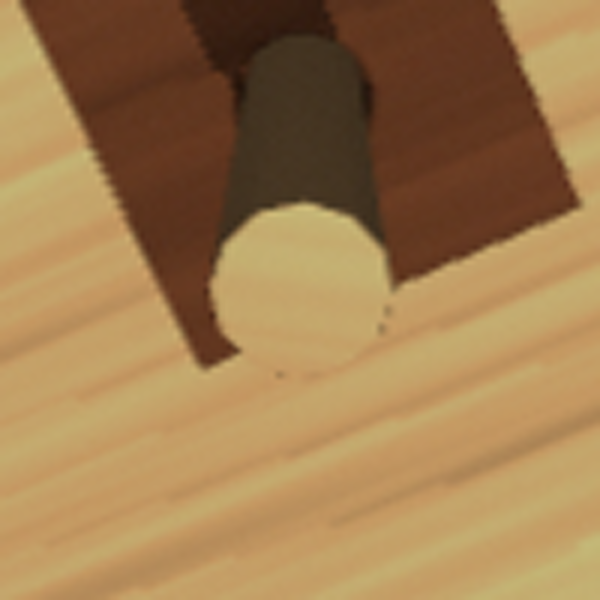

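Run:
```python
from h import *
import pickle
w=pickle.load(open("wb.pkl","rb"))
p=atz(w,260.6,196.7,185);print(p)
print(shift(p[0],p[1],305,2.708,(467.5,-177.5,450,2.708)))
```

```text
[ 465.6248728  -176.59425481  185.        ]
(array([0.0021, 0.    , 0.145 ]), -0.0)
```

Emit:
{"fn": "apply_moves", "kwargs": {
  "motion": "1 0.0015 0 0.04 0;1 0.0015 0 0.08 0;1 0.0015 0 0.115 0;1 0.0015 0 0.14 0;1 0.0015 0 0.145 0;1 0.0015 0 0.145 0;-1 0.0015 0 0.145 0;-1 0.0015 0 0.145 0;-1 0.0015 0 0.145 0;-1 0.0015 0 0.145 0;-1 0.0015 0 0.145 0;-1 0.0015 0 0.145 0;-1 0.0015 0 0.145 0;-1 0.0015 0 0.145 0;-1 0.0015 0 0.145 0;-1 0.0015 0 0.145 0;-1 0.0015 0 0.145 0;-1 0.0015 0 0.145 0",
  "squeeze": 40
}}

```text
clock: 5.82
eef_pos: [466.4, -176.9, 305.7]
tcp_rot: [3.141, 0.002, 2.708]
contact_force: [-0.0, 0.7, 6.2]
opening: 0.268
```

Run:
```python
from rig import r
s=r.sense();print({k:s[k].round(3) if hasattr(s[k],'round') else s[k] for k in s})
```

```text
{'clock': 5.8167, 'qpos': array([-0.366,  0.284,  1.99 ,  0.   ,  0.866, -1.502]), 'qvel': array([ 0.001,  0.001, -0.001, -0.001,  0.   ,  0.001]), 'joint_efforts': array([ 4.0000e-02, -4.5408e+01, -2.5406e+01,  2.2000e-02, -2.5300e-01,
       -4.0000e-03]), 'eef_pos': array([ 466.437, -176.91 ,  305.729]), 'tcp_rot': array([3.141e+00, 2.000e-03, 2.708e+00]), 'contact_force': array([-0.025,  0.671,  6.24 ]), 'wrist_torque': array([ 0.013,  0.138, -0.001]), 'opening': 0.26751700634201125}
```

Emit:
{"fn": "apply_moves", "kwargs": {
  "motion": "-1 0 0 -0.005 0;-1 0 0 -0.015 0;-1 0 0 -0.03 0;-1 0 0 -0.05 0;-1 0 0 -0.075 0;-1 0 0 -0.105 0;-1 0 0 -0.13 0;-1 0 0 -0.145 0;-1 0 0 -0.15 0;-1 0 0 -0.15 0;-1 0 0 -0.15 0"
}}

```text
clock: 6.73
eef_pos: [465.7, -176.5, 454.3]
tcp_rot: [-3.142, -0.0, 2.708]
contact_force: [0.2, -0.3, -1.1]
opening: 0.27
```

Run:
```python
from h import *
from rig import r,grab_frame
import cv2
s=r.sense();print({k:s[k].round(3) if hasattr(s[k],'round') else s[k] for k in ['eef_pos','contact_force','wrist_torque','opening','clock']})
f=grab_frame("scene");t=grab_frame("top")
def c(f,X,h=45):
    u,v=np.round(proj(f,X)).astype(int);print(u-h,v-h)
    return cv2.resize(f["img"][max(v-h,0):v+h,u-h:u+h,::-1],(400,400),interpolation=cv2.INTER_CUBIC)
cv2.imwrite("pics/lift.png",np.hstack([c(f,[466,-177,250]),c(t,[466,-177,250])]))
print(shift(504.3,151.5,455,2.708,(466,-176.9,455,2.708)))
```

```text
{'eef_pos': array([ 465.673, -176.548,  454.288]), 'contact_force': array([ 0.203, -0.338, -1.115]), 'wrist_torque': array([ 0.014, -0.   , -0.006]), 'opening': 0.27020947288846003, 'clock': 6.7333}
154 142
302 175
(array([0.1032, 0.3141, 0.    ]), -0.0)
```

View pics/lift.png

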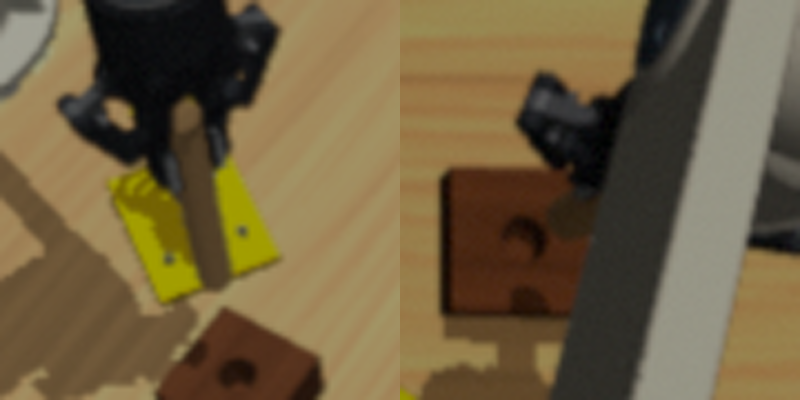

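Emit:
{"fn": "apply_moves", "kwargs": {
  "motion": "-1 0.01 0.03 0 0;-1 0.02 0.06 0 0;-1 0.03 0.09 0 0;-1 0.04 0.125 0 0;-1 0.052 0.16 0 0;-1 0.065 0.2 0 0;-1 0.077 0.235 0 0;-1 0.09 0.27 0 0;-1 0.1 0.3 0 0;-1 0.103 0.314 0 0;-1 0.103 0.314 0 0;-1 0.103 0.314 0 0;-1 0.103 0.314 0 0;-1 0.103 0.314 0 0"
}}

```text
clock: 8.0
eef_pos: [504.5, 150.2, 454.3]
tcp_rot: [-3.141, -0.001, 2.706]
contact_force: [0.3, -0.2, -0.2]
opening: 0.271
```

Run:
```python
from h import *
from rig import r,grab_frame
import cv2,pickle
s=r.sense();print({k:s[k].round(3) if hasattr(s[k],'round') else s[k] for k in ['eef_pos','contact_force','wrist_torque','opening','clock']})
F={n:grab_frame(n) for n in ["scene","top","wrist"]}
pickle.dump(F,open("F1.pkl","wb"))
def c(f,X,h=40):
    u,v=np.round(proj(f,X)).astype(int);print(u-h,v-h)
    return cv2.resize(f["img"][max(v-h,0):v+h,max(u-h,0):u+h,::-1],(400,400),interpolation=cv2.INTER_CUBIC)
cv2.imwrite("pics/ov.png",np.hstack([c(F["scene"],[505,150,150]),c(F["top"],[505,150,150])]))
cv2.imwrite("pics/ovw.png",F["wrist"]["img"][:,:,::-1])
```

```text
{'eef_pos': array([504.453, 150.216, 454.294]), 'contact_force': array([ 0.252, -0.185, -0.222]), 'wrist_torque': array([-0.019,  0.039,  0.039]), 'opening': 0.2711994891939719, 'clock': 8.0}
229 102
160 167
```

View pics/ov.png

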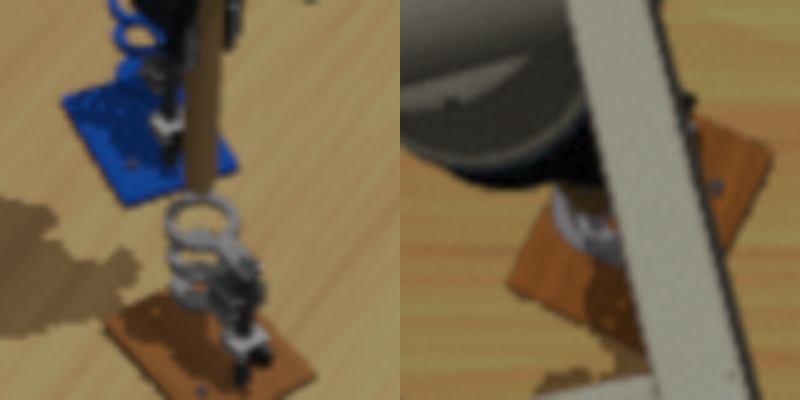

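View pics/ovw.png

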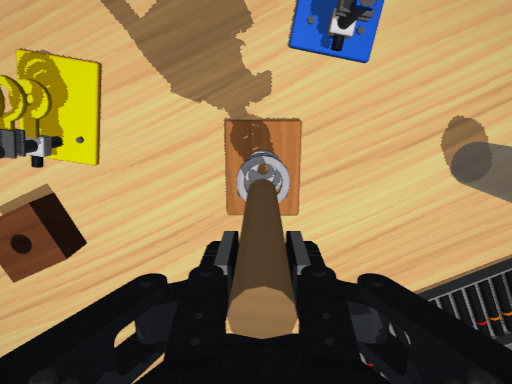

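```bash
cat >> h.py <<'E'
import cv2
def overlay(f,box,scale,tcp,yaw,off=(0,0),tilt=(0,0),mouth=None,nose=290.7,fn=None):
    u0,v0,W,H=box
    im=cv2.resize(f["img"][v0:v0+H,u0:u0+W,::-1],(W*scale,H*scale),interpolation=cv2.INTER_CUBIC)
    R=Ro.from_euler("xyz",[np.pi,0,yaw]).as_matrix()
    def ring(fun,col):
        pts=[(proj(f,fun(a))-[u0,v0]+.5)*scale for a in np.linspace(0,6.283,50)]
        cv2.polylines(im,[np.round(pts).astype(int)],True,col,1)
    for z,rad in [(nose,9),(nose-12,12),(nose-60,12),(nose-110,12),(nose-170,12)]:
        ring(lambda a:np.array(tcp)+R@np.array([off[0]+tilt[0]*(z-155)+rad*np.cos(a),off[1]+tilt[1]*(z-155)+rad*np.sin(a),z]),(0,0,255))
    if mouth is not None:
        for rad in (18,26): ring(lambda a:np.array([mouth[0]+rad*np.cos(a),mouth[1]+rad*np.sin(a),135]),(0,255,0))
    cv2.imwrite(fn,im)
E
python3 - <<'E'
from h import *
import pickle
F=pickle.load(open("F1.pkl","rb"))
tcp=[504.45,150.6,454.3]
overlay(F["wrist"],(200,110,130,110),6,tcp,2.707,mouth=(504.3,151.5),fn="pics/o1.png")
overlay(F["scene"],(225,60,100,100),6,tcp,2.707,mouth=(504.3,151.5),fn="pics/o2.png")
E
```

```text
(no output)
```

View pics/o1.png

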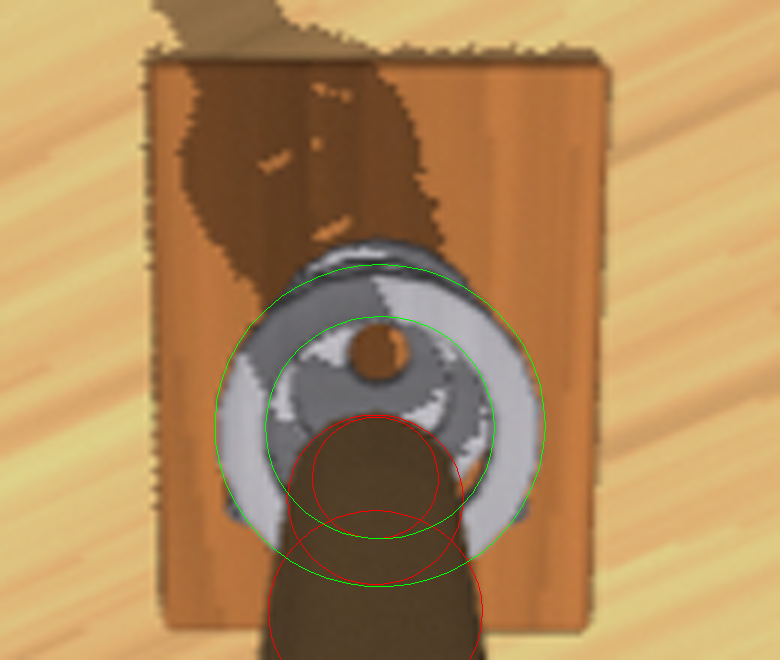

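View pics/o2.png

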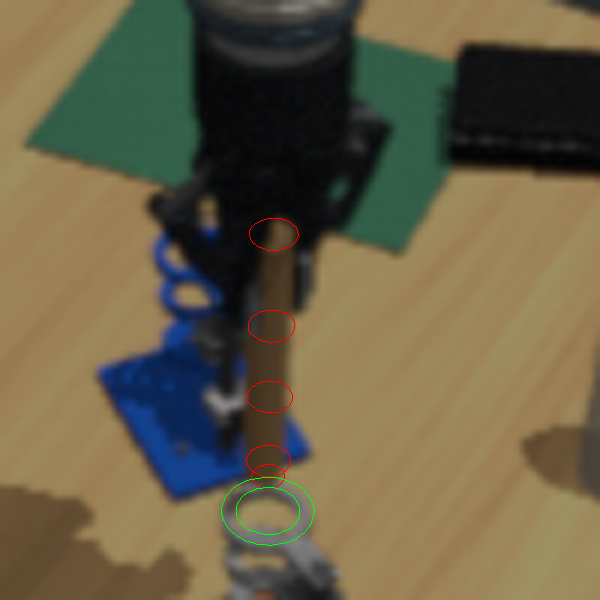

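Run:
```python
from h import *
from rig import r
s=r.sense();print(s['eef_pos'],s['tcp_rot'],s['clock'])
print(shift(504.3,151.5,454,2.708,(*s['eef_pos'],2.708)))
```

```text
[504.56301474 150.47122247 454.73212182] [-3.14147071e+00  7.97864978e-05  2.70621193e+00] 8.15
(array([0.0007, 0.0008, 0.0007]), -0.0)
```

Emit:
{"fn": "apply_moves", "kwargs": {
  "motion": "-1 0.0005 0.0008 0.01 0;-1 0.0005 0.0008 0.02 0;-1 0.0005 0.0008 0.025 0;-1 0.0005 0.0008 0.025 0;-1 0.0005 0.0008 0.025 0;-1 0.0005 0.0008 0.025 0"
}}

```text
clock: 8.65
eef_pos: [504.5, 152.5, 429.7]
tcp_rot: [-3.142, -0.0, 2.708]
contact_force: [0.3, 0.2, -0.8]
opening: 0.271
```

Run:
```python
from h import *
from rig import r,grab_frame
F={n:grab_frame(n) for n in ["wrist","scene"]}
s=r.sense();print(s['eef_pos'],s['tcp_rot'],s['contact_force'],s['clock'])
tcp=s['eef_pos']
overlay(F["wrist"],(200,110,130,110),6,tcp,2.707,mouth=(504.3,151.5),fn="pics/p1.png")
overlay(F["scene"],(225,90,90,80),8,tcp,2.707,mouth=(504.3,151.5),fn="pics/p2.png")
```

```text
[504.57748808 152.57165135 429.99736508] [3.14120237e+00 3.91381594e-04 2.70784550e+00] [ 0.51618966 -0.5731371  -1.0525384 ] 8.75
```

View pics/p1.png

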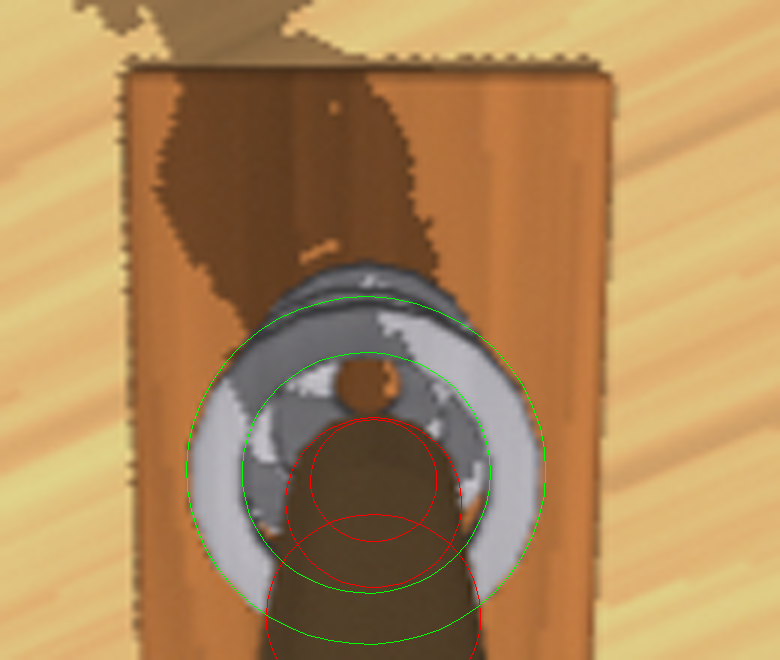

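View pics/p2.png

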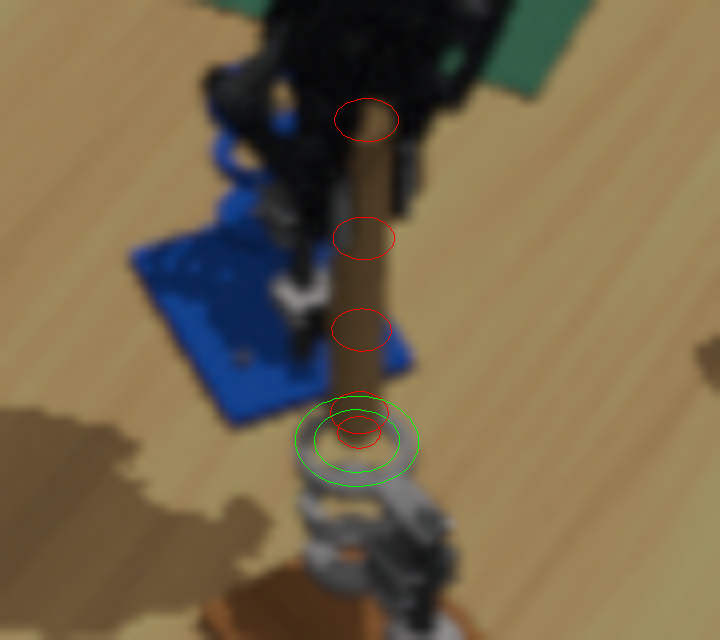

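Emit:
{"fn": "apply_moves", "kwargs": {
  "motion": "-1 0 -0.0013 0 0;-1 0 -0.0013 0.005 0;-1 0 -0.0013 0.01 0;-1 0 -0.0013 0.015 0;-1 0 -0.0013 0.02 0;-1 0 -0.0013 0.024 0;-1 0 -0.0013 0.028 0;-1 0 -0.0013 0.03 0;-1 0 -0.0013 0.03 0;-1 0 -0.0013 0.03 0;-1 0 -0.0013 0.03 0"
}}

```text
clock: 9.67
eef_pos: [504.0, 151.3, 399.9]
tcp_rot: [3.141, 0.0, 2.708]
contact_force: [-0.1, -0.9, -0.2]
opening: 0.274
```

Run:
```python
from h import *
from rig import r,grab_frame
F={n:grab_frame(n) for n in ["wrist"]}
s=r.sense();print(s['eef_pos'],s['tcp_rot'],s['contact_force'],s['wrist_torque'],s['clock'])
tcp=s['eef_pos']
overlay(F["wrist"],(200,110,130,110),6,tcp,2.707,mouth=(504.3,151.5),fn="pics/q1.png")
```

```text
[503.99515866 151.33089475 399.93196049] [3.14128934e+00 3.21178265e-04 2.70776166e+00] [ 0.56831918  0.07187742 -0.49910735] [-3.59219176e-02 -2.39507054e-03  5.60423718e-05] 9.7167
```

View pics/q1.png

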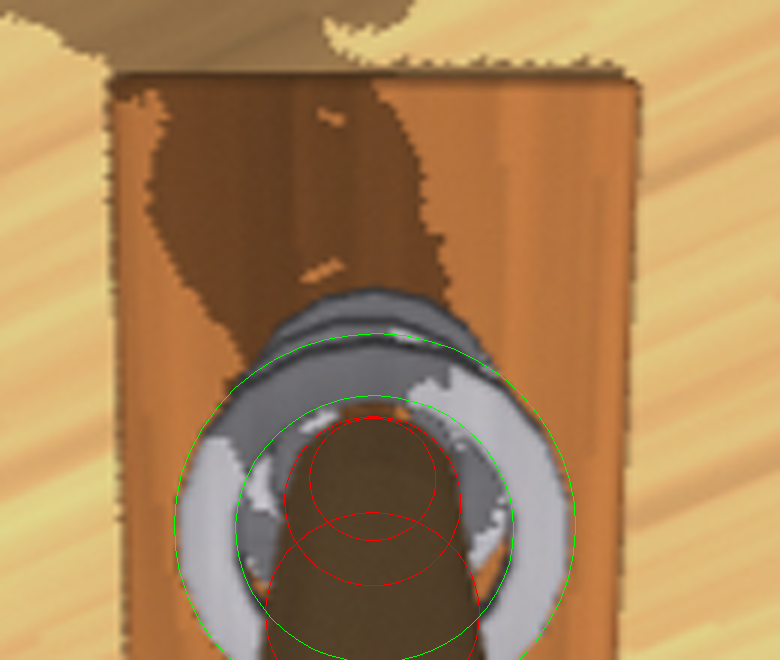

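Emit:
{"fn": "apply_moves", "kwargs": {
  "motion": "-1 -0.0009 0 0.002 0;-1 -0.0009 0 0.005 0;-1 -0.0009 0 0.008 0;-1 -0.0009 0 0.01 0;-1 -0.0009 0 0.012 0;-1 -0.0009 0 0.012 0;-1 -0.0009 0 0.012 0"
}}

```text
clock: 10.3
eef_pos: [504.7, 150.9, 387.5]
tcp_rot: [-3.141, -0.0, 2.708]
contact_force: [-0.1, 0.5, -0.4]
opening: 0.27
```

```bash
cat > st.py <<'E'
from h import *
from rig import r
s=r.sense();y=s['tcp_rot'][2]
R=Ro.from_euler("xyz",[np.pi,0,y]).as_matrix()
print(s['eef_pos'].round(2),s['tcp_rot'].round(4),'Ftool',(R.T@s['contact_force']).round(2),'Mtool',(R.T@s['wrist_torque']).round(3),s['opening'],s['clock'],"nose",s['eef_pos'][2]-290.7)
E
python3 st.py
```

```text
[504.68 150.91 387.49] [-3.1413e+00 -3.0000e-04  2.7077e+00] Ftool [0.32 0.41 0.4 ] Mtool [-0.032 -0.003 -0.009] 0.26994929590351036 10.3 nose 96.78545998078829
```

Emit:
{"fn": "apply_moves", "kwargs": {
  "motion": "-1 0 0 0.002 0;-1 0 0 0.004 0;-1 0 0 0.006 0;-1 0 0 0.008 0;-1 0 0 0.008 0"
}}

```text
clock: 10.72
eef_pos: [504.6, 150.9, 379.2]
tcp_rot: [-3.141, -0.0, 2.708]
contact_force: [1.0, -0.7, -1.1]
opening: 0.269
```

```bash
python3 st.py
```

```text
[504.59 150.86 379.19] [-3.1411e+00 -4.0000e-04  2.7077e+00] Ftool [-1.23 -0.16  1.1 ] Mtool [ 0.038  0.003 -0.008] 0.26854548667940675 10.7167 nose 88.49174790845831
```

Emit:
{"fn": "apply_moves", "kwargs": {
  "motion": "-1 0 0 0.002 0;-1 0 0 0.004 0;-1 0 0 0.006 0;-1 0 0 0.008 0;-1 0 0 0.009 0;-1 0 0 0.009 0"
}}

```text
clock: 11.22
eef_pos: [504.6, 150.9, 370.4]
tcp_rot: [-3.141, -0.0, 2.708]
contact_force: [0.8, -0.7, -0.2]
opening: 0.27
```

```bash
python3 st.py;python3 -c "
from rig import grab_frame
grab_frame('scene')";python3 st.py
```

```text
[504.65 150.88 370.37] [-3.1413e+00 -3.0000e-04  2.7077e+00] Ftool [-1.03 -0.27  0.19] Mtool [ 0.085 -0.055 -0.039] 0.2700632496050039 11.2167 nose 79.67007026769312
[504.68 150.89 370.54] [-3.1414e+00 -2.0000e-04  2.7078e+00] Ftool [-0.51  0.1   1.71] Mtool [ 0.015 -0.017  0.001] 0.2708797728160838 11.2667 nose 79.84291414775299
```

Emit:
{"fn": "apply_moves", "kwargs": {
  "motion": "-1 0 0 0.001 0;-1 0 0 0.002 0;-1 0 0 0.003 0;-1 0 0 0.004 0;-1 0 0 0.005 0;-1 0 0 0.006 0;-1 0 0 0.007 0;-1 0 0 0.007 0;-1 0 0 0.007 0"
}}

```text
clock: 12.02
eef_pos: [504.7, 150.9, 363.6]
tcp_rot: [-3.141, -0.0, 2.708]
contact_force: [0.6, 0.7, 0.0]
opening: 0.275
```

```bash
python3 st.py
```

```text
[504.68 150.89 363.58] [-3.1414e+00 -2.0000e-04  2.7077e+00] Ftool [-0.23  0.87 -0.01] Mtool [ 0.059 -0.073  0.04 ] 0.2748167221255138 12.0167 nose 72.87691379126494
```

Emit:
{"fn": "apply_moves", "kwargs": {
  "motion": "-1 0 0 0.001 0;-1 0 0 0.002 0;-1 0 0 0.003 0;-1 0 0 0.003 0;-1 0 0 0.003 0"
}}

```text
clock: 12.43
eef_pos: [504.7, 150.9, 360.6]
tcp_rot: [-3.141, -0.0, 2.708]
contact_force: [0.4, -0.3, -0.9]
opening: 0.273
```

Emit:
{"fn": "apply_moves", "kwargs": {
  "motion": "-1 0 0 0.001 0;-1 0 0 0.002 0;-1 0 0 0.002 0;-1 0 0 0.002 0"
}}

```text
clock: 12.77
eef_pos: [504.8, 150.9, 358.7]
tcp_rot: [3.141, 0.0, 2.708]
contact_force: [-0.0, 0.2, 0.3]
opening: 0.266
```

Emit:
{"fn": "apply_moves", "kwargs": {
  "motion": "-1 0 0 0.001 0;-1 0 0 0.002 0;-1 0 0 0.002 0;-1 0 0 0.002 0"
}}

```text
clock: 13.1
eef_pos: [504.8, 151.0, 356.9]
tcp_rot: [3.141, 0.0, 2.708]
contact_force: [0.4, -0.2, 3.7]
opening: 0.267
```

Emit:
{"fn": "apply_moves", "kwargs": {
  "motion": "-1 0 0 0.001 0;-1 0 0 0.002 0;-1 0 0 0.002 0;-1 0 0 0.002 0"
}}

```text
clock: 13.43
eef_pos: [504.9, 150.9, 355.2]
tcp_rot: [3.141, 0.001, 2.708]
contact_force: [-0.7, -1.3, 7.4]
opening: 0.264
```

```bash
cat > av.py <<'E'
from rig import r,grab_frame
import numpy as np
a=[];z=[]
for i in range(6):
    s=r.sense();a.append(s['contact_force']);z.append(s['eef_pos']);grab_frame("wrist")
print(np.mean(a,0).round(2),np.std(a,0).round(2),np.mean(z,0).round(2),s['clock'])
E
python3 av.py
```

```text
[-0.89 -0.75  7.5 ] [0.46 0.29 0.44] [504.93 150.95 355.21] 13.6833
```

Emit:
{"fn": "apply_moves", "kwargs": {
  "motion": "-1 0 0 0.0005 0;-1 0 0 0.001 0;-1 0 0 0.001 0;-1 0 0 0.001 0;-1 0 0 0.001 0"
}}

```text
clock: 14.15
eef_pos: [505.0, 151.0, 354.4]
tcp_rot: [3.141, 0.001, 2.708]
contact_force: [-1.8, -1.9, 8.1]
opening: 0.267
```

```bash
python3 av.py
```

```text
[-0.75 -0.92  8.94] [0.57 0.69 0.59] [504.98 150.95 354.39] 14.4
```

Emit:
{"fn": "apply_moves", "kwargs": {
  "motion": "-1 0 0 0.0004 0;-1 0 0 0.0004 0;-1 0 0 0.0004 0;-1 0 0 0.0004 0;-1 0 0 0.0004 0;-1 0 0 0.0004 0;-1 0 0 0.0004 0;-1 0 0 0.0004 0;-1 0 0 0.0004 0;-1 0 0 0.0004 0;-1 0 0 0.0004 0;-1 0 0 0.0004 0;-1 0 0 0.0004 0;-1 0 0 0.0004 0"
}}

```text
clock: 15.62
eef_pos: [505.0, 150.9, 354.0]
tcp_rot: [3.141, 0.001, 2.708]
contact_force: [-1.1, -0.1, 10.0]
opening: 0.268
```

```bash
python3 av.py
python3 - <<'E'
from rig import grab_frame
import pickle,cv2
from h import *
F={n:grab_frame(n) for n in["wrist","scene"]};pickle.dump(F,open("F3.pkl","wb"))
a=cv2.resize(F["wrist"]["img"][90:290,160:360,::-1],(400,400));b=cv2.resize(F["scene"]["img"][80:200,215:335,::-1],(400,400),interpolation=cv2.INTER_CUBIC)
cv2.imwrite("pics/hold.png",np.hstack([a,b]))
E
```

```text
[-1.04 -0.72 10.1 ] [0.47 0.81 0.36] [505.   150.95 354.07] 15.8667
```

View pics/hold.png

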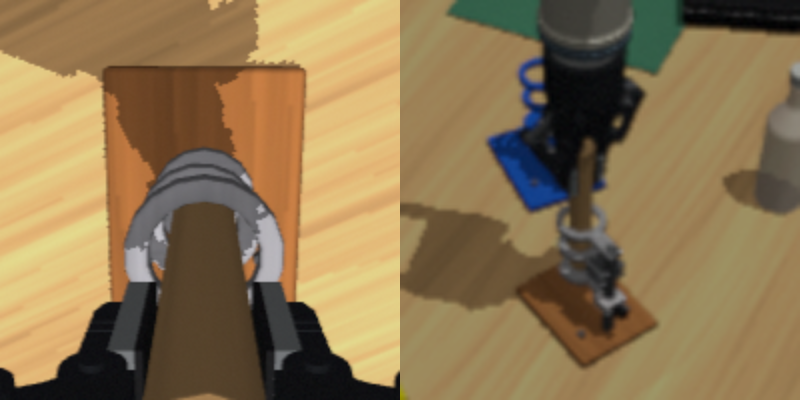

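Emit:
{"fn": "apply_moves", "kwargs": {
  "motion": "0.3 0 0 0 0;0.3 0 0 0 0;0.3 0 0 0 0;0.3 0 0 0 0;0.3 0 0 0 0;0.3 0 0 0 0;0.8 0 0 0 0;0.8 0 0 0 0;0.8 0 0 0 0;0.8 0 0 0 0;0.8 0 0 0 0"
}}

```text
clock: 16.93
eef_pos: [504.7, 150.9, 353.3]
tcp_rot: [3.142, 0.0, 2.708]
contact_force: [-0.7, 0.8, 0.4]
opening: 0.901
```

Run:
```python
from rig import grab_frame,r
import cv2
from h import *
w=grab_frame("wrist");print(r.sense()['contact_force'],r.sense()['opening'])
cv2.imwrite("pics/rel.png",w["img"][:,:,::-1])
```

```text
[-0.01728622 -0.76922534 -0.47747001] 0.8999551801530989
```

View pics/rel.png

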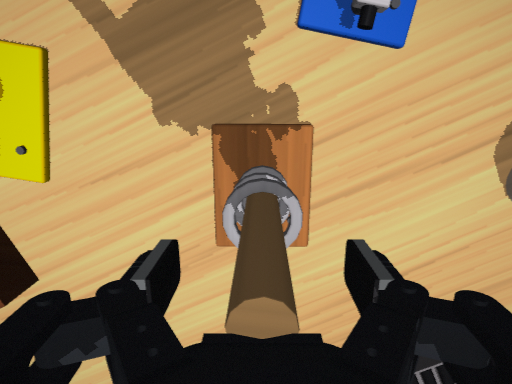

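The blank stands free and centred between the open fingers, with its top at about (262,315). I'll withdraw straight up.

Emit:
{"fn": "apply_moves", "kwargs": {
  "motion": "0.8 0 0 -0.005 0;0.8 0 0 -0.015 0;0.8 0 0 -0.03 0;0.8 0 0 -0.06 0;0.8 0 0 -0.09 0;0.8 0 0 -0.12 0;0.8 0 0 -0.145 0;0.8 0 0 -0.15 0;0.8 0 0 -0.15 0;0.8 0 0 -0.15 0;0.8 0 0 -0.15 0;0.8 0 0 -0.15 0"
}}

```text
clock: 17.98
eef_pos: [504.4, 150.8, 501.9]
tcp_rot: [-3.14, -0.002, 2.708]
contact_force: [0.1, -0.4, 0.6]
opening: 0.9
```

```bash
python3 st.py
python3 - <<'E'
from rig import grab_frame,r
import cv2
from h import *
w=grab_frame("wrist");s=grab_frame("scene")
cv2.imwrite("pics/end.png",np.hstack([cv2.resize(w["img"][...,::-1],(400,300)),cv2.resize(s["img"][80:200,200:360,::-1],(400,300),interpolation=cv2.INTER_CUBIC)]))
for z in (236,238,240,243): print(z,proj(w,[504.7,151,z]))
E
```

```text
[504.39 150.83 501.9 ] [-3.1399e+00 -1.9000e-03  2.7077e+00] Ftool [-0.27 -0.29 -0.59] Mtool [0.016 0.009 0.025] 0.9004870009414097 17.9833 nose 211.19505424569593
236 [262.52733688 198.39680816]
238 [262.52893058 199.1179873 ]
240 [262.53054975 199.85069768]
243 [262.53302765 200.97199665]
```

View pics/end.png

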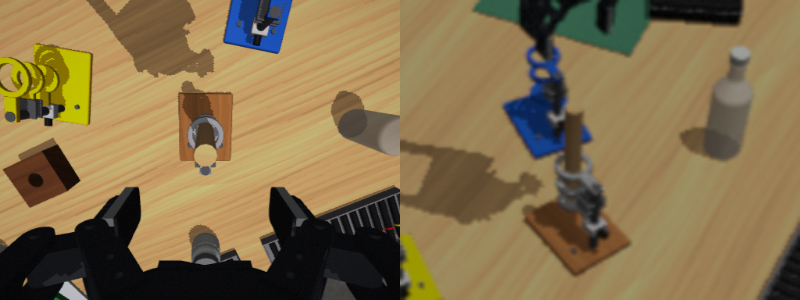

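The blank stands upright in the gauge, with its top at wrist (205,156), and the gripper is clear. Handing in.

```bash
python3 -c "
from rig import r
print(r.sign_off())"
```

```text
the job is handed in; nothing more can be done
None
```

I lifted the blank from its block and passed it, nose down, through the top and middle rings of the steel gauge. I felt the stop ring at a TCP height of about 358.5 mm and pressed to about 10 N, which is about 5 mm of spring travel. I held that for more than 1 s, opened the gripper, withdrew straight up and handed the job in at about 18 s.

**Last checks:**
- **Force:** the reading averaged 10.1 N during the hold. It was about zero after letting go, with the gripper about 90 % open.
- **Blank:** the last wrist and scene pictures show it upright in the gauge, with the gripper clear above it.
- **Rest of the bench:** nothing in those two pictures looked moved. They do not show the mug, and I took no full before-and-after comparison.

**Disagreements and gaps:**
- **Camera offset:** the scene and top cameras put the gauge 3 to 8 mm from where the wrist camera did. I relied on the wrist camera plus a shift of about 1 mm along the gauge's x. No side force beyond noise (about 1 N) was felt passing the middle ring.
- **Ring travel:** the 5 mm is worked out from the force and the TCP travel, not seen directly. TCP travel alone gives about 4.5 mm.

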